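# Hang the lift-off gate on the set mousetrap's guard

### The job

One of the two wire pet guards under the sink holds the set mousetrap (pale wood, wire bow drawn back, yellow pedal bare); the other holds the sprung one (dark wood, bow slammed down on the pedal). Pick up the orange lift-off gate and hang it on the guard with the set trap: lower it upright so that the hinge sockets at its two ends drop over that guard's two upright brass pintles at once and rest fully home on the post collars, then let go, without knocking the set trap.

Things in the scene. Friction and masses are not known exactly. Their poses are not given: they have to be found in the camera images.
- gate_centre (a point): Centre of the loose orange gate (mm): 115 high, 226 long (its y), frame 10 thick (its x), standing on cross feet 60 wide; same either way round. Grip tab on top: 14 thick (x), 50 long (y), from 17.5 to 57.5 above this point; pinch it across x from above. At 95 along +y and -y: a hinge socket, an upright sleeve open at both ends, 36 outside, bore 26, 25 high, underside 27.5 below this point.
- armed_pins (a point): Midway between the two pintles of the fixed guard with the SET trap, level with the collar tops, 45 mm above the hardboard; x into the guard, z up. At 95 along +y and -y stands a post with a 36 wide collar and on it a brass pintle 16 thick, 38 high, its top 16 tapering to 6. Green base 150 x 236 x 8, wire sides and back 62 high. Home: socket undersides on the collars, gate's y along this y.
- tripped_pins (a point): The same point on the other, identical fixed guard, which holds the SPRUNG trap (dark wood); the gate does not go here.
- set_trap: The set mousetrap, loose on its guard's base plate: pale wood board 46 (x) by 98 (y) by 7 mm, 16 high with its wires; origin at the centre of its underside, about 67 mm behind the line of the pintles.
Not all that is in view belongs to the job. Of the things that look like the part that bears gate_centre, the smaller one is meant.

How it is judged:
By the outcome, as a careful person would: the job done as asked, in the order asked, and still so for the second after the job is handed in, with the robot touching nothing.
It also fails if it takes over 42 s, if anything falls off the work surface, if the arm or the gripper's body presses on something with over 40 N, if the wrist force passes 120 N, or if a joint passes its speed limit or range.

### The arm

A 6-joint arm with a two-finger parallel gripper is mounted at the origin on the work surface. World frame = base frame: x ahead of the robot, y to its left, z up, the work surface at z = 0. Lengths are in mm, angles in rad, forces in N, time in s.
With the tool pointing down it reaches from about 350 to 925 mm from the base axis. Payload 6.4 kg.
Tool frame: the origin (TCP) lies where the fingers leave the gripper's body, on its centre line; the fingertips stand 73 mm ahead of it and the grasp point (between the pads) lies 54 mm ahead of it; z points along the fingers, y is the line along which they close (so a half turn about z gives the same grasp; the last joint's range is limited). The gripper opens to 85 mm and grips with 20 to 120 N. Pads are 22 mm wide; open, the fingers measure 114 mm over their backs; the gripper's body (76 mm by 85 mm) begins 54 mm behind the grasp point. The pads swing forward as they close: fully open they stand 13 mm farther back than shut.
Start: joints at [1.108, 0.245, 1.558, -0, 1.339, -0.174], TCP at [185.119, 623.094, 303.89] pointing down, gripper open.
Joint ranges: [-3.13, 3.13], [-1.02, 2.26], [0.13, 2.54], [-0.95, 4.09], [0.21, 2.88], [-2.74, 2.74]. Speed limits (rad/s): [2.57, 2.57, 3.14, 3.14, 3.14, 3.14].

### API

Orientations are given as a unit quaternion [x, y, z, w].
In Python, from plant import readout, optics, ticket gives the robot as it stands.
- The arm moves only by the tool carry_out, never from a script. Its argument "series" is text: rows parted by semicolons, each of 7 numbers parted by spaces: the shift along the world's x, y, z in m, then the turn, a rotation vector about the world's x, y, z in rad, then the closure in counts, from 0 (fully open) to 255 (shut). In form: x y z ax ay az jaw; .... A call has exactly 10 rows; each row shifts and turns the commanded pose from where the row before left it; what a row does not reach is not made up. A row lasts 1/12 s, in which the tool goes at most 41.7 mm and 7.16 degrees, less where a joint would pass 70% of its speed; a pose out of reach is approached as far as the arm can. A call with a gripper value outside its range is refused whole. The fingers move at their own pace and stop on an object; "grip_force" is the grip in N (left out, the last holds). Time passes only in rows, so rows that do not move let the fingers close, or fill a call up. It gives the time, the measured TCP pose, the force, the opening and the grip force at its end, in the units of the state.
- readout.get_state(): the state, without advancing time (a new reading comes with each control period).
- optics.snapshot(name): name is "side" or "top" or "wrist"; returns a dict with "image" (384x512x3 uint8, red, green, blue), "range_z" (384x512 float32, mm along the optical axis (not along the pixel's ray), 0 where there is no reading), "fx", "fy", "cx", "cy" (pixels), "k1" (the pictures are not rectified: a ray, as slopes to the right and down, at radius r is drawn at 1 + k1 r^2 times it, then the intrinsics apply), "extrinsics" (4x4, takes a point from world to camera coordinates). Camera axes: x right, y down, z forward; pixel columns grow to the right and rows downward; lengths in mm; the calibration is good to about 2 mm. A picture is of the moment at which its call begins.
- ticket.close_job(): hands the job in; it is judged then, once.
The state is a dict: "time_s": time; "joint_positions": joint angles; "joint_velocities": joint speeds; "tau": joint torques, N m; "tool_pos": TCP position; "tcp_rot": TCP orientation; "wrist_force": force on the tool from outside, world axes, zero at the start; "ft_torque": the same for the moment, N m; "opening": finger opening in mm; "grasp_force": force on a finger pad.
Only numpy, scipy, OpenCV 4.12 (cv2) and the standard library are available. Lean on these libraries where they do the work, as an engineer would, in place of code of your own. Each camera call takes 0.05 s, during which the arm holds its last target. There are 200 camera calls.

## Working session

There is one attempt and no reset: what is moved stays moved. The work goes in short steps, Python scripts to look and compute and a tool call to move; the robot and the scene stay as the last step left them, time stands still between calls to the robot, and variables do not carry over. Pictures are saved under pics/ and viewed, at most 10 in all, crops included, and the job is handed in when it is done.

Besides the shell and the picture viewer there is one more tool, called after ">>>" in YAML: its name, and indented under it one key for each argument. carry_out: Moves the arm, as the interface text tells. Its arguments: {"type":"object","properties":{"series":{"type":"string"},"grip_force":{"type":"number"}},"required":["series"]}

```bash
mkdir -p pics; cat > h.py <<'E'
import numpy as np,cv2
from plant import readout,optics,ticket
def snap(n,name):
    s=optics.snapshot(n); np.savez('pics/'+name+'.npz',**s); return s
def world(s,u,v,z=None):
    """pixels -> world; with range image"""
    E=np.array(s['extrinsics']);K=np.array([[s['fx'],0,s['cx']],[0,s['fy'],s['cy']],[0,0,1.]])
    p=cv2.undistortPoints(np.float64(np.c_[np.ravel(u),np.ravel(v)]).reshape(-1,1,2),K,np.array([float(s['k1']),0,0,0]))[:,0]
    r=np.c_[p,np.ones(len(p))]
    R,t=E[:3,:3],E[:3,3]
    if z is None:
        d=s['range_z'][np.int32(np.ravel(v)),np.int32(np.ravel(u))]
        return (r*d[:,None]-t)@R
    o=-R.T@t; rr=r@R
    return o+rr*((z-o[2])/rr[:,2])[:,None]
def cloud(s):
    v,u=np.mgrid[:384,:512]; w=world(s,u,v).reshape(384,512,3); w[s['range_z']==0]=np.nan; return w
def load(name): return dict(np.load('pics/'+name+'.npz'))
E
python3 - <<'E'
from h import *
a=snap('top','top0');b=snap('side','side0')
for n,s in(('top0',a),('side0',b)):
    cv2.imwrite(f'pics/{n}.png',cv2.resize(s['image'][:,:,::-1],(800,600),interpolation=cv2.INTER_CUBIC))
print(a['extrinsics'],b['extrinsics'],readout.get_state())
E
```

```text
[[-1.49366940e-02 -9.99887780e-01 -1.15042462e-03 -5.84722110e+01]
 [-9.91365862e-01  1.49592717e-02 -1.30268753e-01  4.70554777e+02]
 [ 1.30271343e-01 -8.05292803e-04 -9.91478053e-01  1.13993654e+03]
 [ 0.00000000e+00  0.00000000e+00  0.00000000e+00  1.00000000e+00]] [[ 8.53763460e-01 -5.20632996e-01 -5.40720522e-03 -3.97489750e+02]
 [-3.27161328e-01 -5.28360845e-01 -7.83454072e-01  1.77275070e+02]
 [ 4.05035085e-01  6.70653488e-01 -6.21426166e-01  1.15433041e+03]
 [ 0.00000000e+00  0.00000000e+00  0.00000000e+00  1.00000000e+00]] {'time_s': 0.1, 'joint_positions': array([ 1.10787769e+00,  2.45718612e-01,  1.55892911e+00,  1.41562853e-05,
        1.33871826e+00, -1.74113148e-01]), 'joint_velocities': array([ 6.82050002e-04, -8.21853671e-04, -1.86443444e-03,  9.85549021e-05,
        1.05254980e-03,  3.81989874e-04]), 'tau': array([-1.28955635e-04, -4.30671287e+01, -3.27129471e+01, -1.45287740e-04,
        2.76863189e-03, -1.92465359e-05]), 'tool_pos': array([184.94673251, 622.72309535, 302.8869131 ]), 'tcp_rot': array([ 1.43902977e-01,  9.89591404e-01, -8.39906346e-04, -2.84205028e-04]), 'wrist_force': array([ 0.29332635, -0.41792272, -1.17601978]), 'ft_torque': array([-0.00168402, -0.04282681, -0.00496512]), 'grasp_force': 0.0, 'opening': 85.26664338571265}
```

View pics/top0.png

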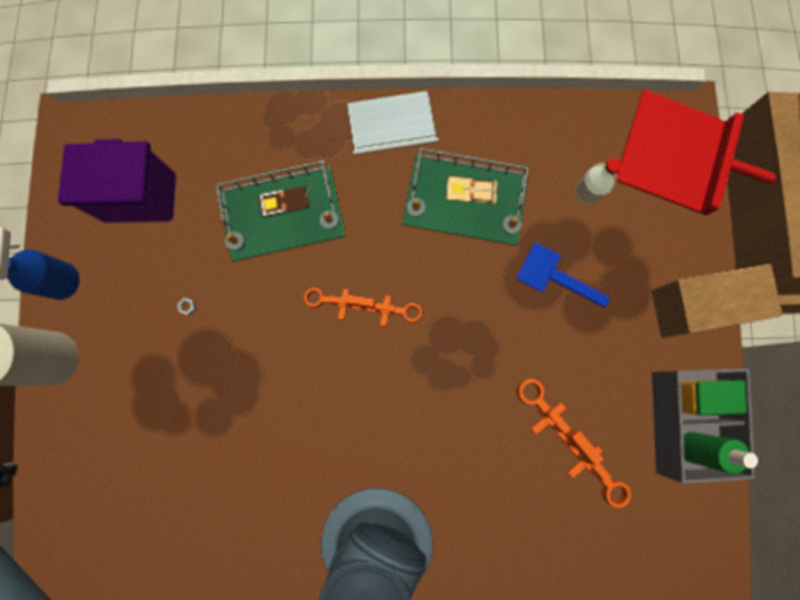

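View pics/side0.png

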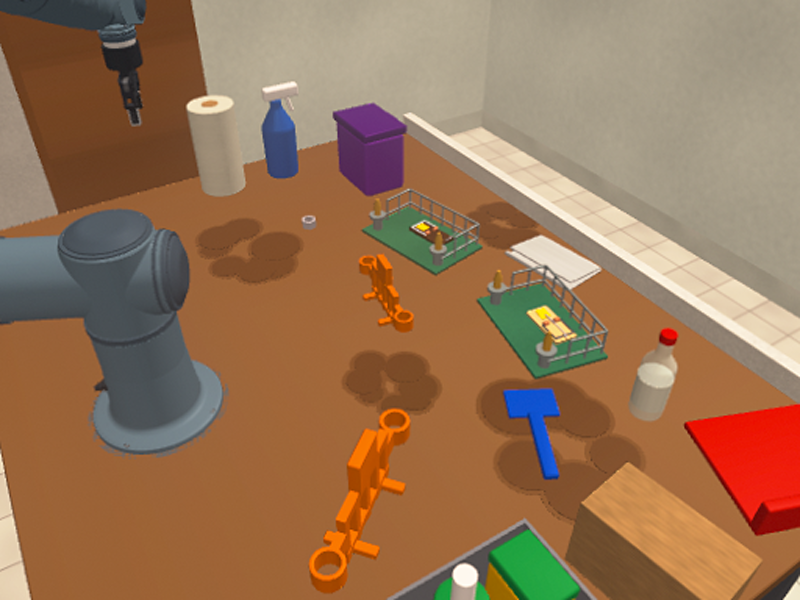

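Candidates (top view, 800x600 px): orange gates at (362,305) and (575,443). The first is clearly smaller, so that should be the gate. Guards: the left one at (280,210) has dark wood and the right one at (465,195) has pale wood. I'll confirm in an enlarged crop and measure.

```bash
python3 - <<'E'
from h import *
a=load('top0');b=load('side0')
c=a['image'][85:215,130:350,::-1]
A=cv2.resize(c,None,fx=3.6,fy=3.6,interpolation=cv2.INTER_CUBIC)
cv2.imwrite('pics/crop0.png',A)
for n,s in(('top',a),('side',b)):
    w=cloud(s);hsv=cv2.cvtColor(s['image'],cv2.COLOR_RGB2HSV)
    o=(hsv[...,0]<14)&(hsv[...,1]>190)&(hsv[...,2]>170)
    k,l,st,ce=cv2.connectedComponentsWithStats(o.astype(np.uint8))
    for i in range(1,k):
        if st[i,4]<150: continue
        p=w[l==i];p=p[np.isfinite(p[:,0])]
        print(n,st[i],'z',np.percentile(p[:,2],[1,50,99]).round(1))
        # sleeves + tab
        q=p[p[:,2]>30]; m=q[:,:2].mean(0); ev,V=np.linalg.eigh(np.cov((q[:,:2]-m).T));d=V[:,1]
        t=(q[:,:2]-m)@d; print('  mean',m.round(1),'ext',t.min().round(1),t.max().round(1),'mid',(m+d*(t.min()+t.max())/2).round(1),'axis',d.round(4))
        q=p[p[:,2]>np.percentile(p[:,2],99)-5]
        r=cv2.minAreaRect(q[:,:2].astype(np.float32));print('  tab',len(q),q[:,2].mean().round(1),r)
E
```

```text
top [ 389   58   74   76 3388] z [  7.   12.6 170. ]
  mean [ 687.6 -440.2] ext -12.0 11.5 mid [ 687.5 -440.4] axis [0.3856 0.9227]
  tab 56 170.5 ((687.8873291015625, -440.4089660644531), (22.765033721923828, 21.519269943237305), 74.4690170288086)
top [456  73  40  59 368] z [53.5 60.  66. ]
  mean [ 734.9 -734.7] ext -108.1 101.2 mid [ 738.1 -736. ] axis [-0.9222  0.3867]
  tab 133 62.7 ((726.7164306640625, -766.31591796875), (109.47927856445312, 208.65017700195312), 68.3960952758789)
top [195 184  45  20 264] z [ -0.7  58.2 120.1]
  mean [462.7  59.3] ext -65.3 71.0 mid [463.2  62.1] axis [0.1633 0.9866]
  tab 47 117.4 ((456.2301025390625, 19.689491271972656), (46.309024810791016, 12.786672592163086), 79.9566421508789)
top [240 189  30  19 200] z [ 1.1 55.4 78.7]
  mean [443.8 -51.7] ext -40.0 46.0 mid [444.3 -48.7] axis [0.1526 0.9883]
  tab 41 76.3 ((448.65679931640625, -24.036806106567383), (36.062496185302734, 9.889988899230957), 79.9758071899414)
top [332 242  33  40 364] z [ -1.5  71.5 102.8]
  mean [ 261.5 -312.7] ext -56.3 66.2 mid [ 257.6 -315.8] axis [-0.7835 -0.6214]
  
[... 157 characters left out ...]
55.6]
  mean [ 149.3 -403.8] ext -85.6 93.5 mid [ 146.2 -406.3] axis [-0.7779 -0.6284]
  tab 101 152.8 ((190.8330078125, -370.0309753417969), (63.478233337402344, 16.32574462890625), 38.211204528808594)
side [ 439  259   73   74 3537] z [ 7.8 12.  61.3]
  mean [ 665.6 -694. ] ext -31.5 26.2 mid [ 668.2 -694.9] axis [-0.952   0.3062]
  tab 170 60.0 ((668.0554809570312, -694.148681640625), (18.94743537902832, 57.553550720214844), 69.32262420654297)
side [215 276  44  83 881] z [  0.6  68.2 150.1]
  mean [ 191.4 -379.1] ext -111.6 101.7 mid [ 195.2 -376. ] axis [-0.7812 -0.6243]
  tab 52 148.4 ((189.89215087890625, -372.5543212890625), (62.18543243408203, 18.760154724121094), 38.25379180908203)
```

View pics/crop0.png

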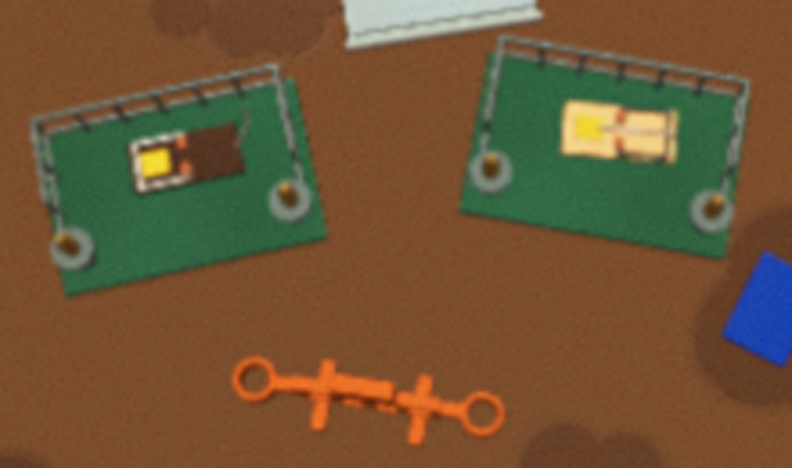

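Confirmed: the smaller gate has sockets at crop px (254,379) and (481,414). The set trap (pale, bare yellow pedal) is in the right guard, with collars at crop px (491,171) and (712,210). The left guard has dark wood with the bow on the pedal.

```bash
python3 - <<'E'
from h import *
a=load('top0');b=load('side0')
f=lambda p:(np.array(p)+.5)/3.6-.5+[130,85]
def rep(n,P,s):
    c=P[:,:2];d=c[0]-c[1];print(n,c.round(1).tolist(),'mid',c.mean(0).round(1),'len',np.linalg.norm(d).round(1),'yaw',np.arctan2(-d[0],d[1]).round(4))
for n,px,z in(('gate',[(254,379),(481,414)],55),('armed',[(491,171),(712,210)],45),('trip',[(72,248),(289,199)],45)):
    q=f(px);rep(n,world(a,q[:,0],q[:,1],z),a)
# gray collar cloud
w=cloud(a)
hsv=cv2.cvtColor(a['image'],cv2.COLOR_RGB2HSV)
for n,px in(('L',(491,171)),('R',(712,210))):
    u,v=f(px);vv,uu=np.mgrid[int(v)-9:int(v)+10,int(u)-9:int(u)+10]
    p=w[vv,uu];h=hsv[vv,uu];m=(abs(p[...,2]-45)<6)&(h[...,1]<90);q=p[m][:,:2].astype(np.float32)
    print(n,m.sum(),cv2.minEnclosingCircle(q),q.mean(0))
# side view crop for collars
c=b['image'][150:250,220:400,::-1];cv2.imwrite('pics/side_crop.png',cv2.resize(c,None,fx=4.4,fy=4.4,interpolation=cv2.INTER_CUBIC))
E
```

```text
gate [[471.3, 112.6], [439.5, -74.0]] mid [455.4  19.3] len 189.2 yaw -0.1685
armed [[647.5, -85.9], [611.2, -272.5]] mid [ 629.4 -179.2] len 190.1 yaw -0.1923
trip [[587.2, 270.8], [626.0, 85.5]] mid [606.6 178.2] len 189.3 yaw 0.2062
L 84 ((648.1564331054688, -85.59809112548828), 18.505640029907227) [645.6707  -85.86447]
R 83 ((612.0451049804688, -270.1741943359375), 18.794876098632812) [ 609.23694 -269.16956]
```

View pics/side_crop.png

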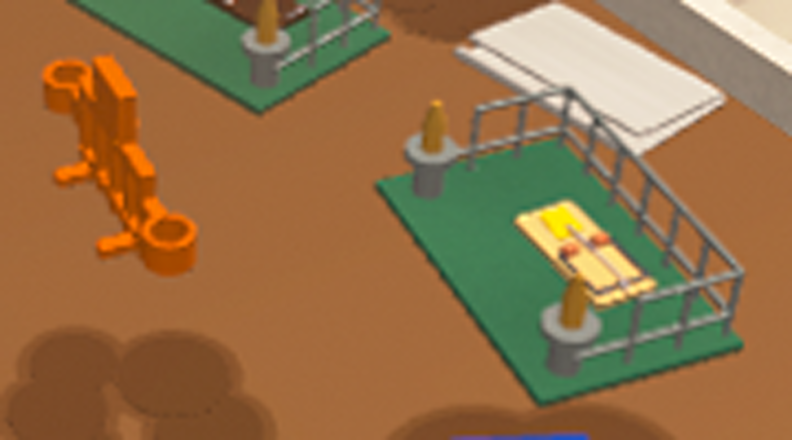

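>>> carry_out:
  series: "0.0135 -0.030 0 0 0 -0.0725 0;0.0135 -0.030 0 0 0 -0.0725 0;0.0135 -0.030 0 0 0 -0.0725 0;0.0135 -0.030 0 0 0 -0.0725 0;0.0135 -0.030 0 0 0 -0.0725 0;0.0135 -0.030 0 0 0 -0.0725 0;0.0135 -0.030 0 0 0 -0.0725 0;0.0135 -0.030 0 0 0 -0.0725 0;0.0135 -0.030 0 0 0 -0.0725 0;0.0135 -0.030 0 0 0 -0.0725 0"
  grip_force: 60

```text
time_s: 0.93
tool_pos: [320.2, 321.5, 303.5]
tcp_rot: [0.487, 0.873, -0.0, -0.0]
wrist_force: [0.8, 0.6, -0.1]
opening: 85.5
grasp_force: 0.0
```

>>> carry_out:
  series: "0.0135 -0.030 0 0 0 -0.0725 0;0.0135 -0.030 0 0 0 -0.0725 0;0.0135 -0.030 0 0 0 -0.0725 0;0.0135 -0.030 0 0 0 -0.0725 0;0.0135 -0.030 0 0 0 -0.0725 0;0.0135 -0.030 0 0 0 -0.0725 0;0.0135 -0.030 0 0 0 -0.0725 0;0.0135 -0.030 0 0 0 -0.0725 0;0 0 0 0 0 -0.0725 0;0 0 0 0 0 -0.0725 0"

```text
time_s: 1.77
tool_pos: [428.5, 81.4, 303.5]
tcp_rot: [0.766, 0.642, -0.0, -0.0]
wrist_force: [0.2, 0.9, 0.3]
opening: 85.5
grasp_force: 0.0
```

```bash
python3 - <<'E'
from h import *
s=snap('wrist','w1');cv2.imwrite('pics/w1.png',cv2.resize(s['image'][:,:,::-1],(800,600)))
st=readout.get_state();print(st['tool_pos'],st['tcp_rot'],st['joint_positions'],st['time_s'])
print(np.array(s['extrinsics']).round(3))
E
```

```text
[428.18084182  82.09639322 303.43925086] [ 7.66562322e-01  6.42169719e-01 -3.42022186e-04 -3.74961704e-04] [-7.18228007e-02 -2.85919533e-01  2.08131535e+00  6.46630534e-05
  1.34720991e+00  1.04308191e-01] 1.8167
[[ 9.85000e-01 -1.74000e-01 -1.00000e-03 -4.08253e+02]
 [-1.65000e-01 -9.38000e-01  3.05000e-01  1.08137e+02]
 [-5.40000e-02 -3.00000e-01 -9.52000e-01  4.26509e+02]
 [ 0.00000e+00  0.00000e+00  0.00000e+00  1.00000e+00]]
```

View pics/w1.png

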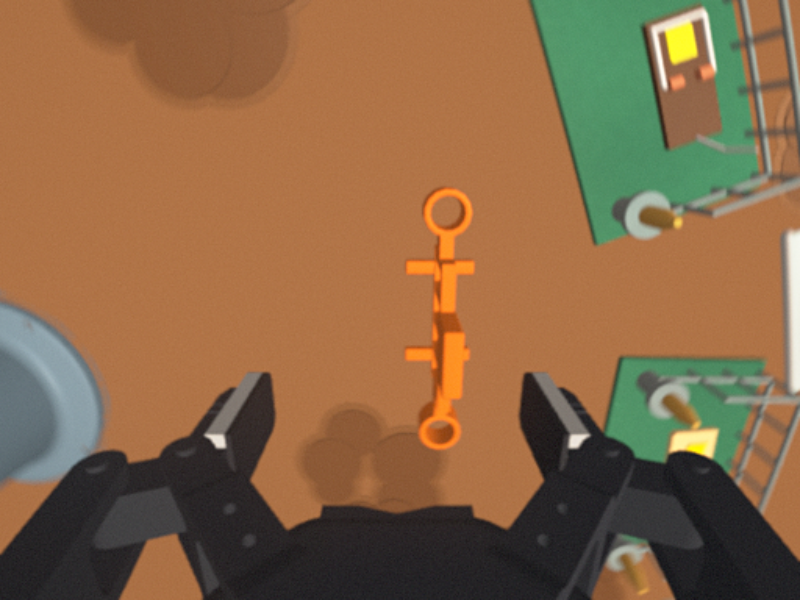

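Wrist view: gate sockets at (447.5,211) and (439.5,428), tab top at about (452,366); both guards are partly visible at the right.

```bash
python3 - <<'E'
from h import *
s=load('w1');f=lambda p:(np.array(p)+.5)*.64-.5
q=f([(447.5,211),(439.5,428)]);P=world(s,q[:,0],q[:,1],55);print(P.round(1),P.mean(0),np.linalg.norm(P[0]-P[1]))
q=f([(452,366)]);print('tab',world(s,q[:,0],q[:,1],115))
b=load('side0');g=lambda p:(np.array(p)+.5)/4.4-.5+[220,150]
for n,px,z in(('gate',[(69,75),(168,232)],55),('arm',[(431,150),(571,324)],45)):
    q=g(px);P=world(b,q[:,0],q[:,1],z);d=P[0]-P[1];print(n,P.round(1).tolist(),P.mean(0).round(1),np.linalg.norm(d),np.arctan2(-d[0],d[1]))
w=cloud(s);hsv=cv2.cvtColor(s['image'],cv2.COLOR_RGB2HSV);o=(hsv[...,0]<16)&(hsv[...,1]>180)&(hsv[...,2]>150)
p=w[o];p=p[np.isfinite(p[:,0])]
t=p[abs(p[:,2]-115)<5];print('tabcloud',len(t),cv2.minAreaRect(t[:,:2].astype(np.float32)),t[:,2].mean())
t=p[(abs(p[:,2]-55)<4)]
for sgn in(1,-1):
    k=t[(t[:,1]-20)*sgn>70];print(len(k),k[:,2].mean(),cv2.minEnclosingCircle(k[:,:2].astype(np.float32)))
E
```

```text
[[472.7 114.8  55. ]
 [440.2 -68.9  55. ]] [456.49184578  22.9138363   55.        ] 186.53607047615478
tab [[455.8719174   20.84606716 115.        ]]
gate [[470.3, 109.9, 55.0], [437.8, -76.5, 55.0]] [454.1  16.7  55. ] 189.2212072979624 -0.17286852697805585
arm [[644.9, -87.0, 45.0], [609.0, -272.7, 45.0]] [ 627.  -179.9   45. ] 189.20224931794826 -0.19120829529096556
tabcloud 566 ((456.6768798828125, 20.69882583618164), (49.90275192260742, 14.230314254760742), 80.0179443359375) 114.00192294557355
323 54.06790236217713 ((471.44012451171875, 109.954345703125), 20.88521385192871)
268 53.83936422419898 ((439.69903564453125, -71.00183868408203), 20.68772315979004)
```

>>> carry_out:
  series: "0.007 -0.0155 0 0 0 0.004 0;0.007 -0.0155 0 0 0 0 0;0.007 -0.0155 0 0 0 0 0;0.0068 -0.0158 0 0 0 0 0;0 0 -0.030 0 0 0 0;0 0 -0.030 0 0 0 0;0 0 -0.030 0 0 0 0;0 0 -0.030 0 0 0 0;0 0 -0.020 0 0 0 0;0 0 -0.0115 0 0 0 0"

```text
time_s: 2.65
tool_pos: [453.9, 21.4, 149.1]
tcp_rot: [0.762, 0.648, -0.002, -0.002]
wrist_force: [-1.3, 0.1, -0.1]
opening: 85.7
grasp_force: 0.0
```

>>> carry_out:
  series: "0 0 0 0 0 0 0;0 0 0 0 0 0 120;0 0 0 0 0 0 180;0 0 0 0 0 0 255;0 0 0 0 0 0 255;0 0 0 0 0 0 255;0 0 0 0 0 0 255;0 0 0 0 0 0 255;0 0 0 0 0 0 255;0 0 0 0 0 0 255"
  grip_force: 60

```text
time_s: 3.48
tool_pos: [456.5, 20.7, 153.1]
tcp_rot: [0.763, 0.647, 0.0, 0.0]
wrist_force: [0.1, -0.4, 6.3]
opening: 13.5
grasp_force: 59.5
```

>>> carry_out:
  series: "0 0 0.010 0 0 0 255;0 0 0.020 0 0 0 255;0 0 0.025 0 0 0 255;0 0 0.025 0 0 0 255;0 0 0.020 0 0 0 255;0 0 0.010 0 0 0 255;0.004 -0.005 0 0 0 0 255;0.008 -0.010 0 0 0 0 255;0.015 -0.017 0 0 0 -0.010 255;0.017 -0.020 0 0 0 -0.010 255"

```text
time_s: 4.32
tool_pos: [499.5, -31.8, 259.9]
tcp_rot: [0.769, 0.639, -0.001, -0.002]
wrist_force: [1.1, 0.5, -2.2]
opening: 13.2
grasp_force: 58.8
```

>>> carry_out:
  series: "0.020 -0.023 0 0 0 0 255;0.023 -0.027 0 0 0 0 255;0.023 -0.027 0 0 0 0 255;0.023 -0.027 0 0 0 0 255;0.020 -0.023 0 0 0 0 255;0.012 -0.014 0 0 0 0 255;0.006 -0.006 0 0 0 0 255;0 0 0 0 0 0 255;0 0 0 0 0 0 255;0 0 0 0 0 0 255"

```text
time_s: 5.15
tool_pos: [626.1, -177.3, 261.2]
tcp_rot: [0.769, 0.639, -0.0, -0.001]
wrist_force: [-0.4, 0.2, -3.2]
opening: 12.9
grasp_force: 59.0
```

```bash
python3 - <<'E'
from h import *
for n in('wrist','top','side'):
    snap(n,n+'2')
s=load('wrist2');cv2.imwrite('pics/w2.png',cv2.resize(s['image'][:,:,::-1],(800,600)))
t=load('top2')['image'][70:200,230:350,::-1];u=load('side2')['image'][90:250,220:400,::-1]
t=cv2.resize(t,(400,433),interpolation=cv2.INTER_CUBIC);u=cv2.resize(u,(400,356),interpolation=cv2.INTER_CUBIC)
c=np.zeros((433,800,3),np.uint8);c[:,:400]=t;c[:356,400:]=u;cv2.imwrite('pics/ts2.png',c)
st=readout.get_state();q=st['tcp_rot'];print(st['tool_pos'],q,2*np.arctan2(q[1],q[0])-np.pi/2,st['wrist_force'],st['opening'],st['time_s'])
E
```

```text
[ 626.45087206 -177.24560378  262.39887588] [ 7.68738261e-01  6.39563489e-01 -5.10089766e-05 -1.62908173e-04] -0.1829356956228494 [ 0.03436428 -0.09709928 -2.34946947] 13.173893737875911 5.3
```

View pics/w2.png

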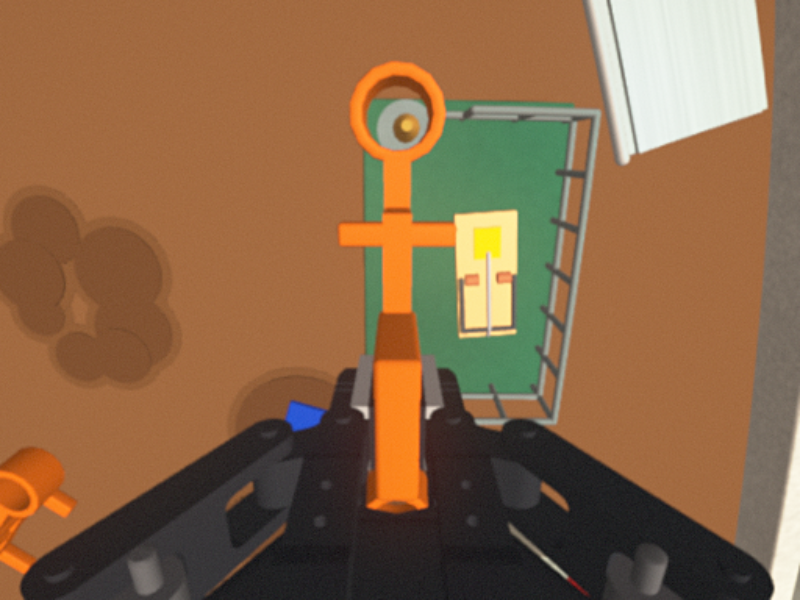

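View pics/ts2.png

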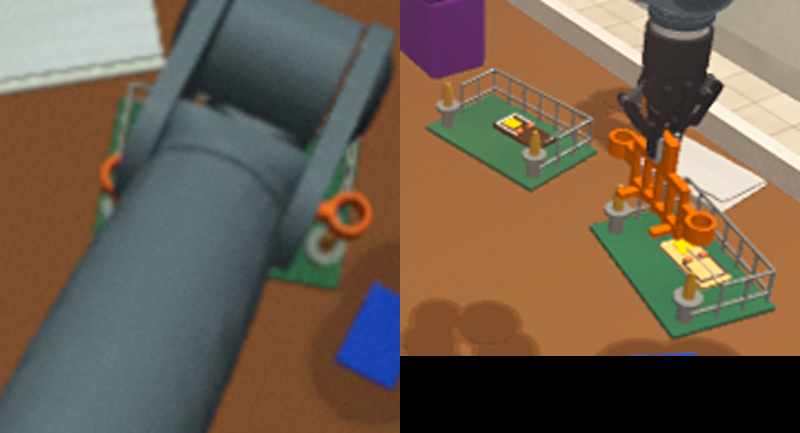

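Wrist view: left socket ring at (398,111), collar below it at (402,124), pintle tip at (408,125). In the top/side composite, the right socket is at (346,215) top and (698,222) side; the right collar is at (325,246) top and (688,297) side. The gate hangs upright.

```bash
python3 - <<'E'
from h import *
zt=262.4-95.6-2.5
def g(n,px,z,sc,off):
    s=load(n);q=(np.array(px)+.5)/sc-.5+np.array(off);return world(s,[q[0]],[q[1]],z)[0].round(1)
W=('wrist2',)
print('wrist L sock',g('wrist2',(398,111),zt,1.5625,(0,0)),'collar',g('wrist2',(402,124),45,1.5625,(0,0)),'tip',g('wrist2',(408,125),83,1.5625,(0,0)))
print('top R sock',g('top2',(346,215),zt,3.333,(230,70)),'collar',g('top2',(325,246),45,3.333,(230,70)))
f=lambda p:(p[0]-400,p[1])
for n,p,z in(('sockL',(622,137),zt),('sockR',(699,221),zt),('colL',(616,209),45),('colR',(689,297),45),('tipR',(691,276),83),('tipL',(618,188),83)):
    print('side',n,g('side2',f(p),z,2.2222,(220,90)))
# depth-based sockets
y=np.array([np.sin(.183),np.cos(.183)])
for n in('wrist2','side2','top2'):
    s=load(n);w=cloud(s);hsv=cv2.cvtColor(s['image'],cv2.COLOR_RGB2HSV);o=(hsv[...,0]<16)&(hsv[...,1]>170)&(hsv[...,2]>120)
    p=w[o];p=p[np.isfinite(p[:,0])];p=p[(abs(p[:,0]-627)<70)&(abs(p[:,1]+178)<125)&(p[:,2]>100)]
    for sg in(1,-1):
        k=p[(((p[:,:2]-[627,-178])@y)*sg>70)]
        if len(k)<20: continue
        top=np.percentile(k[:,2],95);t=k[k[:,2]>top-5];print(n,sg,len(t),top.round(1),cv2.minEnclosingCircle(t[:,:2].astype(np.float32)))
s=load('wrist2');w=cloud(s);hsv=cv2.cvtColor(s['image'],cv2.COLOR_RGB2HSV)
vv,uu=np.mgrid[60:100,235:280];p=w[vv,uu];m=(abs(p[...,2]-45)<5)&(hsv[vv,uu][...,1]<90);print('collar cloud',m.sum(),cv2.minEnclosingCircle(p[m][:,:2].astype(np.float32)),p[m][:,2].mean())
E
```

```text
wrist L sock [644.1 -84.4 164.3] collar [647.4 -80.9  45. ] tip [649.6 -84.6  83. ]
top R sock [ 605.3 -268.6  164.3] collar [ 609.7 -271.6   45. ]
side sockL [638.8 -87.7 164.3]
side sockR [ 604.9 -272.4  164.3]
side colL [643.1 -86.3  45. ]
side colR [ 609.5 -273.7   45. ]
side tipR [ 604.4 -275.6   83. ]
side tipL [640.4 -88.7  83. ]
wrist2 1 1667 163.5 ((642.5680541992188, -88.36674499511719), 21.2863712310791)
wrist2 -1 154 162.6 ((610.6873779296875, -262.6361083984375), 15.331268310546875)
side2 1 47 164.5 ((642.0029907226562, -87.4031753540039), 20.548486709594727)
side2 -1 72 164.4 ((608.5936279296875, -268.5783386230469), 22.13286590576172)
top2 1 23 166.0 ((643.37890625, -78.62158203125), 13.329180717468262)
top2 -1 58 166.7 ((606.655029296875, -268.2952575683594), 20.47194480895996)
collar cloud 565 ((647.3470458984375, -82.6767578125), 17.481613159179688) 44.49652699126328
```

>>> carry_out:
  series: "0.002 0 -0.005 0 0 -0.004 255;0.002 0 -0.010 0 0 -0.003 255;0 0 -0.012 0 0 0 255;0 0 -0.012 0 0 0 255;0 0 -0.006 0 0 0 255;0 0 -0.002 0 0 0 255;0 0 0 0 0 0 255;0 0 0 0 0 0 255;0 0 0 0 0 0 255;0 0 0 0 0 0 255"

```text
time_s: 6.13
tool_pos: [631.3, -178.4, 216.3]
tcp_rot: [0.771, 0.636, 0.0, 0.001]
wrist_force: [-0.8, 0.6, -1.8]
opening: 13.4
grasp_force: 58.9
```

```bash
python3 - <<'E'
from h import *
for n in('wrist','top','side'):
    snap(n,n+'3')
r=lambda c,w,h:cv2.resize(c,(w,h),interpolation=cv2.INTER_CUBIC)
c=np.zeros((600,800,3),np.uint8)
c[:280,:400]=r(load('wrist3')['image'][20:120,190:333,::-1],400,280)
c[:280,400:]=r(load('top3')['image'][110:180,290:390,::-1],400,280)
c[280:,:400]=r(load('side3')['image'][135:215,280:380,::-1],400,320)
c[280:,400:]=r(load('side3')['image'][155:235,320:420,::-1],400,320)
cv2.imwrite('pics/c3.png',c)
st=readout.get_state();q=st['tcp_rot'];print(st['tool_pos'],q,2*np.arctan2(q[1],q[0])-np.pi/2,st['wrist_force'],st['opening'],st['time_s'])
E
```

```text
[ 631.09501331 -178.30431241  215.91942443] [7.71335462e-01 6.36428653e-01 1.88730617e-04 3.72620610e-04] -0.19107760507983285 [-0.10752937  0.50948001 -1.49510004] 13.684994007536805 6.2833
```

View pics/c3.png

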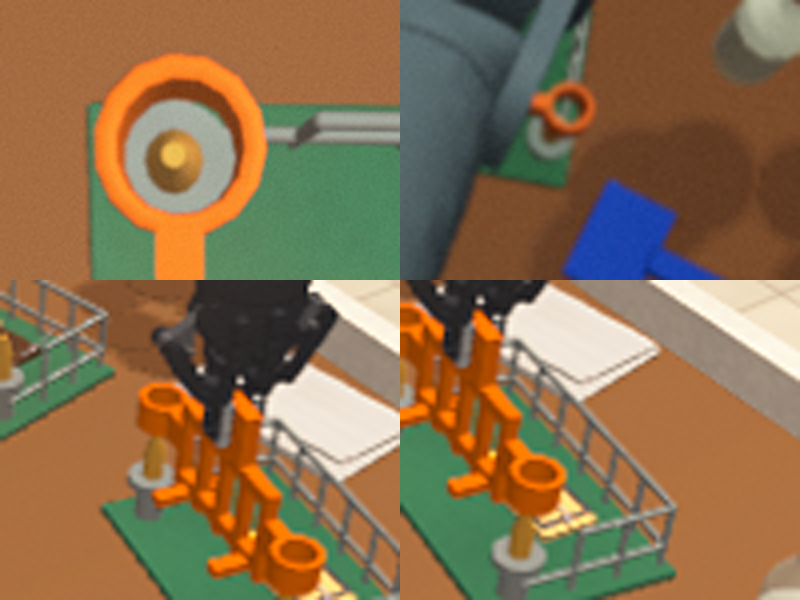

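Composite: wrist (upper left) shows ring (181,145), collar (180,157), pintle tip (174,155). Top (upper right) shows the right ring (567,109) and collar (550,137). Side (lower) shows the left ring (161,397) over collar (151,474), and the right ring (537,472) over collar (520,553).

```bash
python3 - <<'E'
from h import *
zt=215.9-95.6-2.5
def g(n,px,z,sc,off):
    s=load(n);q=(np.array(px)+.5)/sc-.5+np.array(off);return world(s,[q[0]],[q[1]],z)[0,:2]
for lab,n,sc,off,ring,col,tip in(('wL','wrist3',2.8,(190,20),(181,145),(180,157),(174,155)),('topR','top3',4,(290,110),(167,109),(150,137),None),
  ('sideR','side3',4,(320,155),(137,192),(120,273),(123,238)),('sideL','side3',4,(280,135),(161,117),(151,194),(156,160))):
    a=g(n,ring,zt,sc,off);b=g(n,col,45,sc,off);print(lab,a.round(1),b.round(1),'collar-ring',(b-a).round(1),'tip-ring',None if tip is None else (g(n,tip,83,sc,off)-a).round(1))
s=load('wrist3');w=cloud(s);hsv=cv2.cvtColor(s['image'],cv2.COLOR_RGB2HSV)
v,u=np.mgrid[20:120,190:300];p=w[20:120,190:300];h=hsv[20:120,190:300]
o=(h[...,0]<16)&(h[...,1]>170)
m=(abs(p[...,2]-45)<5)&(h[...,1]<90)&(u<190+90);m2=o&(abs(p[...,2]-zt)<5)&(v<20+80)
for M in(m,m2): print(M.sum(),cv2.minEnclosingCircle(p[M][:,:2].astype(np.float32)),p[M][:,2].mean())
E
```

```text
wL [650.2 -86. ] [650.9 -82.5] collar-ring [0.7 3.5] tip-ring [-1.4  1.3]
topR [ 610.4 -271.5] [ 608.4 -271.5] collar-ring [-2.  0.] tip-ring None
sideR [ 611.  -273.6] [ 610.5 -271.9] collar-ring [-0.4  1.6] tip-ring [-7.8 -2.2]
sideL [645.6 -86.8] [646.2 -84.4] collar-ring [0.6 2.4] tip-ring [-4.1 -4.3]
843 ((650.7177124023438, -82.32301330566406), 16.089025497436523) 44.45069903590123
1358 ((649.9469604492188, -86.11509704589844), 17.87952423095703) 117.13286573934982
```

>>> carry_out:
  series: "-0.0005 0.0015 0 0 0 0 255;0 0 -0.003 0 0 0 255;0 0 -0.005 0 0 0 255;0 0 -0.005 0 0 0 255;0 0 -0.005 0 0 0 255;0 0 -0.005 0 0 0 255;0 0 -0.003 0 0 0 255;0 0 -0.001 0 0 0 255;0 0 0 0 0 0 255;0 0 0 0 0 0 255"

```text
time_s: 7.12
tool_pos: [630.5, -176.8, 188.5]
tcp_rot: [0.771, 0.636, 0.0, 0.0]
wrist_force: [-0.1, 0.4, -2.2]
opening: 12.9
grasp_force: 59.0
```

>>> carry_out:
  series: "0 0 -0.002 0 0 0 255;0 0 -0.003 0 0 0 255;0 0 -0.003 0 0 0 255;0 0 -0.003 0 0 0 255;0 0 -0.003 0 0 0 255;0 0 -0.002 0 0 0 255;0 0 -0.001 0 0 0 255;0 0 -0.001 0 0 0 255;0 0 0 0 0 0 255;0 0 0 0 0 0 255"

```text
time_s: 7.95
tool_pos: [630.5, -176.7, 170.5]
tcp_rot: [0.771, 0.636, 0.0, 0.0]
wrist_force: [-0.2, 0.5, -2.4]
opening: 13.3
grasp_force: 59.0
```

>>> carry_out:
  series: "0 0 -0.0007 0 0 0 255;0 0 -0.0007 0 0 0 255;0 0 -0.0006 0 0 0 255;0 0 0 0 0 0 255;0 0 0 0 0 0 255;0 0 0 0 0 0 255;0 0 0 0 0 0 255;0 0 0 0 0 0 255;0 0 0 0 0 0 255;0 0 0 0 0 0 255"

```text
time_s: 8.78
tool_pos: [630.4, -176.7, 168.4]
tcp_rot: [0.771, 0.636, -0.0, -0.0]
wrist_force: [-0.6, -0.8, -2.6]
opening: 13.8
grasp_force: 59.0
```

>>> carry_out:
  series: "0 0 -0.0004 0 0 0 255;0 0 0 0 0 0 255;0 0 -0.0004 0 0 0 255;0 0 0 0 0 0 255;0 0 -0.0004 0 0 0 255;0 0 0 0 0 0 255;0 0 0 0 0 0 255;0 0 0 0 0 0 255;0 0 0 0 0 0 255;0 0 0 0 0 0 255"

```text
time_s: 9.62
tool_pos: [630.6, -176.8, 168.2]
tcp_rot: [0.771, 0.636, 0.0, 0.0]
wrist_force: [-3.6, 0.8, 5.3]
opening: 13.2
grasp_force: 60.2
```

Contact came at the expected height. Releasing now.

>>> carry_out:
  series: "0 0 0 0 0 0 255;0 0 0 0 0 0 255;0 0 0 0 0 0 200;0 0 0 0 0 0 170;0 0 0 0 0 0 140;0 0 0 0 0 0 100;0 0 0 0 0 0 60;0 0 0 0 0 0 60;0 0 0 0 0 0 60;0 0 0 0 0 0 60"
  grip_force: 20

```text
time_s: 10.45
tool_pos: [630.4, -176.7, 167.2]
tcp_rot: [0.771, 0.636, 0.0, 0.0]
wrist_force: [-0.2, 0.1, -0.4]
opening: 65.3
grasp_force: 0.0
```

>>> carry_out:
  series: "0 0 0.005 0 0 0 60;0 0 0.015 0 0 0 60;0 0 0.020 0 0 0 60;0 0 0.025 0 0 0 60;0 0 0.025 0 0 0 60;0 0 0.025 0 0 0 60;0 0 0.025 0 0 0 60;-0.010 0 0.02 0 0 0 60;-0.020 0 0.01 0 0 0 60;-0.030 0 0 0 0 0 60"

```text
time_s: 11.28
tool_pos: [571.8, -177.2, 342.7]
tcp_rot: [0.771, 0.637, 0.002, 0.004]
wrist_force: [-0.3, -0.6, -0.0]
opening: 65.7
grasp_force: 0.0
```

>>> carry_out:
  series: "-0.030 0 0 0 0 0 60;-0.030 0 0 0 0 0 60;-0.030 0 0 0 0 0 60;-0.030 0 0 0 0 0 60;-0.020 0 0 0 0 0 60;-0.010 0 0 0 0 0 60;0 0 0 0 0 0 60;0 0 0 0 0 0 60;0 0 0 0 0 0 60;0 0 0 0 0 0 60"

```text
time_s: 12.12
tool_pos: [421.1, -176.8, 337.6]
tcp_rot: [0.771, 0.637, 0.0, 0.0]
wrist_force: [0.3, -0.0, 0.4]
opening: 65.2
grasp_force: 0.0
```

```bash
python3 - <<'E'
from h import *
for n in('wrist','top','side'): snap(n,n+'4')
r=lambda c,w,h:cv2.resize(c,(w,h),interpolation=cv2.INTER_CUBIC)
c=np.zeros((600,800,3),np.uint8)
c[:,:400]=np.pad(r(load('top4')['image'][85:185,250:350,::-1],400,400),((0,200),(0,0),(0,0)))
c[:400,400:]=r(load('side4')['image'][155:255,300:400,::-1],400,400)
cv2.imwrite('pics/c4.png',c[:400])
s=load('side4');w=cloud(s);hsv=cv2.cvtColor(s['image'],cv2.COLOR_RGB2HSV);o=(hsv[...,0]<16)&(hsv[...,1]>170)&(hsv[...,2]>120)
p=w[o];p=p[(abs(p[:,0]-629)<70)&(abs(p[:,1]+179)<125)];print('tab top',np.percentile(p[:,2],[95,99]))
for sg in(1,-1):
    k=p[(((p[:,:2]-[629,-179])@[.19,.98])*sg>75)];print(np.percentile(k[:,2],95))
E
```

```text
tab top [127.78308942 131.08456034]
71.14380710614074
71.04747419644401
```

View pics/c4.png

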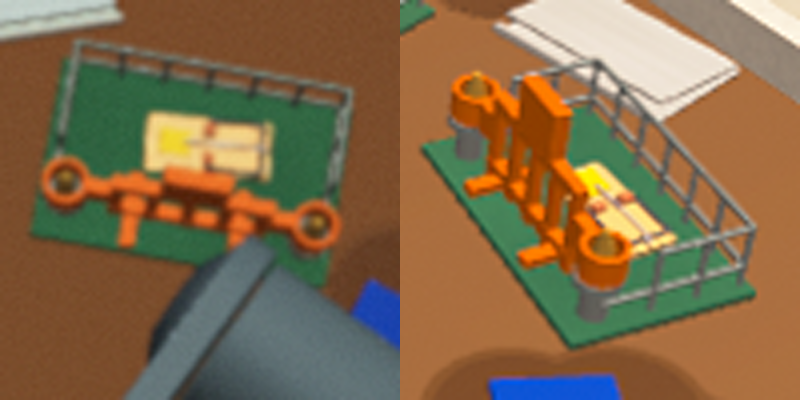

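The gate is upright on the set-trap guard. Its sockets at (65,182) and (317,224) in the top view have a pintle inside each. Both socket tops measure 71 mm (70 expected), and the set trap is undisturbed.

```bash
python3 -c "
from plant import ticket;print(ticket.close_job())"
```

```text
the job is handed in; nothing more can be done
None
```

The small orange gate hangs upright on the guard with the set trap, with both sockets home on the collars and the trap undisturbed; it is released and the job is handed in, though no verdict came back.

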